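Sort a handful of odds and ends left on the cooktop

TASK

Clear up the handful of things left on the cold cooktop: drop both used batteries, one at a time, through the narrow neck of the amber battery jar, and stand the black-capped spice jar and the slim brown-capped extract bottle upright in the empty bay of the wooden tray that already holds its twin. Leave the garlic and the food tin where they are.

Things in the scene. Friction and masses are not known exactly. Their poses are not given: they have to be found in the camera images.
- battery_1: A used AA-type battery, red with a yellow end, standing on its flat end: cylinder 17 mm in diameter, 50 mm tall, 27 g; origin at its middle, 25 mm above its lower end, z up its axis. Both batteries are alike and light, and tip over if bumped. Grip it from above near its upper half so that its lower end is free to enter the jar's neck
- battery_2: A used AA-type battery, red with a yellow end, standing on its flat end: cylinder 17 mm in diameter, 50 mm tall, 27 g; origin at its middle, 25 mm above its lower end, z up its axis. Both batteries are alike and light, and tip over if bumped. Grip it from above near its upper half so that its lower end is free to enter the jar's neck
- oregano_jar: Loose spice jar of clear glass with green herbs, a dark label and a black cap, standing upright: 41 mm in diameter, 105 mm tall, 0.08 to 0.15 kg; origin at the centre of its underside, z up
- extract_bottle: Loose slim extract bottle with a pale label and a brown cap, standing upright: body 30 mm in diameter up to 66 mm, then shoulder, and neck and cap 19 mm in diameter from 66 to 107 mm, 0.04 to 0.085 kg; origin at the centre of its underside, z up
- oregano_tray: Fixed wooden tray 128 x 66 mm: two 58 x 58 mm bays in line; walls 4 mm thick, 38 mm high; floor 16 mm thick. Origin: underside, at the centre of the EMPTY bay. Its x axis (away from the robot, turned 0.2 to 0.4 rad left) runs to the other bay, centred at x = 62 mm, where a jar with black cap just like the loose spice jar (41 mm in diameter) stands fixed, top at 121 mm
- extract_tray: Fixed wooden tray 128 x 66 mm: two 58 x 58 mm bays in line; walls 4 mm thick, 38 mm high; floor 16 mm thick. Origin: underside, at the centre of the EMPTY bay. Its x axis (away from the robot, turned 0.2 to 0.4 rad left) runs to the other bay, centred at x = 62 mm, where a slim brown-capped extract bottle just like the loose one (30 mm in diameter) stands fixed, top at 123 mm
- battery_jar: Fixed round jar of amber glass for used batteries: body 80 mm in diameter, 120 mm tall, with a narrow neck at the top under a black collar: round opening 38 mm in diameter, 51 mm over the collar, neck 22 mm long; inside about 72 mm wide, floor a plate slanted 0.5 rad, 7 to 37 mm up. Origin at the centre of its underside, z up; the mouth is 120 mm straight above
- garlic_bulb: Loose garlic bulb, pale, 56 mm wide and 56 mm tall, origin at the centre of its underside; a bystander
- food_tin: Loose round food tin with red label, 75 mm in diameter and 58 mm tall, origin at the centre of its underside; a bystander
Not all that is in view belongs to the job. Leave any purple look-alike of the battery_2 alone.

How it is judged:
By the outcome, as a careful person would: the job done as asked, in the order asked, and still so for the second after the job is handed in, with the robot touching nothing.
It also fails if it takes over 90 s, if anything falls off the work surface, if the arm or the gripper's body presses on something with over 40 N, if the wrist force passes 120 N, or if a joint passes its speed limit or range.

ROBOT

A 7-joint arm with a two-finger parallel gripper is mounted at the origin on a cart in front of the work surface, level with it; the furniture and walls round the work are solid. World frame = base frame: x ahead of the robot, y to its left, z up, the work surface at z = 0. Lengths are in m, angles in rad, forces in N, time in s.
With the tool pointing down it reaches from about 0.4 to 0.875 m from the base axis. Payload 19.3 kg.
Tool frame: the origin (TCP) lies at the very end of the fingers, on their centre line; the grasp point (between the pads) lies 19 mm behind it; z points along the fingers, y is the line along which they close (so a half turn about z gives the same grasp; the last joint's range is limited). The gripper opens to 85 mm and grips with 20 to 120 N. Pads are 22 mm wide; open, the fingers measure 114 mm over their backs; the gripper's body (76 mm by 85 mm) begins 54 mm behind the grasp point. The pads swing forward as they close: fully open they stand 13 mm farther back than shut.
Start: joints at [-1.378, 0.521, -0.036, 1.599, 0.021, 1.021, -0.113], TCP at [0.162, 0.604, 0.194] pointing down, gripper open.
Joint ranges: [-2.91, 2.91], [-0.3, 2.13], [-1.5, 1.42], [0.17, 2.43], [-1.26, 4.41], [0.16, 1.93], [-2.52, 2.52]. Speed limits (rad/s): [1.89, 1.89, 2.39, 2.39, 3.01, 3.01, 3.01].

INTERFACE

Orientations are given as [roll, pitch, yaw] about the fixed x, y, z axes, in that order (R = Rz(yaw) Ry(pitch) Rx(roll)).
In Python, from workcell import bot gives the robot as it stands.
- The arm moves only by the shell command python3 -m crank 'ROWS' [FORCE]. ROWS is a JSON object of lists of equal length, an entry for each row: "travel": the shift along the world's x, y, z in cm, a list of three; "turn": the turn, a rotation vector about the world's x, y, z in degrees, a list of three; "gripper": the closure, from 0 (fully open) to 1 (shut). A call has exactly 5 rows; each row is the pose to reach, as a shift and turn from the pose commanded when the call began; what a row does not reach only later rows make up. A row lasts 1/10 s, in which the tool goes at most 50 mm and 8.59 degrees, less where a joint would pass 70% of its speed; a pose out of reach is approached as far as the arm can. A call with a gripper value outside its range is refused whole. The fingers move at their own pace and stop on an object; FORCE is the grip in N (left out, the last holds). Time passes only in rows, so rows that repeat a pose let the fingers close, or fill a call up. It gives the time, the measured TCP pose, the force, the opening and the grip force at its end, in the units of the state.
- bot.observe(): the state, without advancing time (a new reading comes with each control period).
- bot.grab_frame(name): name is "side" or "top"; returns a dict with "pixels" (420x560x3 uint8, red, green, blue), "fx", "fy", "cx", "cy" (pixels), "dist" ([k1, k2, p1, p2, k3] as OpenCV has them; the pictures are not rectified), "extrinsics" (4x4, takes a point from world to camera coordinates). Camera axes: x right, y down, z forward; pixel columns grow to the right and rows downward; lengths in m; the calibration is good to about 2 mm. A picture is of the moment at which its call begins. There is no depth.
- bot.job_done(): hands the job in; it is judged then, once.
The state is a dict: "clock": time; "qpos": joint angles; "qd": joint speeds; "joint_efforts": joint torques, N m; "position": TCP position; "tool_rot": TCP orientation; "force": force on the tool from outside, world axes, zero at the start; "moment": the same for the moment, N m; "grip_width": finger opening in m; "finger_force": force on a finger pad.
Only numpy, scipy, OpenCV 4.12 (cv2) and the standard library are available. Lean on these libraries where they do the work, as an engineer would, in place of code of your own. Each camera call takes 0.05 s, during which the arm holds its last target. There are 200 camera calls.

## Working session

There is one attempt and no reset: what is moved stays moved. The work goes in short steps, Python scripts to look and compute and a shell command to move; the robot and the scene stay as the last step left them, time stands still between calls to the robot, and variables do not carry over. Pictures are saved under pics/ and viewed, at most 14 in all, crops included, and the job is handed in when it is done.

```bash
mkdir -p pics
python3 - <<'E'
from workcell import bot
import cv2
print(bot.observe())
for n in("side","top"):
    f=bot.grab_frame(n); cv2.imwrite(f"pics/{n}0.png",f["pixels"][:,:,::-1])
    print(n,{k:(v if not hasattr(v,'tolist') else v.tolist()) for k,v in f.items() if k!="pixels"})
E
```

```text
{'clock': 0.0, 'qpos': array([-1.37820028,  0.52201874, -0.03634839,  1.60000096,  0.02120142,
        1.02108712, -0.11279854]), 'qd': array([-0.00243993,  0.00032511, -0.00102807,  0.0008935 , -0.00099842,
        0.00052254, -0.00150424]), 'joint_efforts': array([-2.46923139e-05, -9.27118564e+01,  1.97988667e+00, -3.69936705e+01,
        1.78582768e-02,  7.99875415e-03,  2.69408261e-06]), 'position': array([0.16229245, 0.60317286, 0.1939251 ]), 'tool_rot': array([-3.14046573e+00,  7.09320790e-05,  2.87880695e+00]), 'force': array([-0.21268971,  0.20767928,  0.7886455 ]), 'moment': array([-0.01107003,  0.01404499,  0.01535601]), 'finger_force': 0.0, 'grip_width': 0.08517048877516106}
side {'fx': 457.7828289106892, 'fy': 457.7828289106892, 'cx': 285.8074543279937, 'cy': 207.48040738861636, 'dist': [-0.0837567906789157, 0.0, 0.0, 0.0, 0.0], 'extrinsics': [[0.8772885231285034, -0.4798943370304752, 0.008140790691944417, -0.4395360781345756], [-0.203863278048764, -0.38792780435021457, -0.8988613811234932, 0.1987244479501285], [0.4345165256353568, 0.7869011652667075, -0.43815744322295375, 0.5924865783472575], [0.0, 0.0, 0.0, 1.0]]}
top {'fx': 381.9289613267292, 'fy': 381.9289613267292, 'cx': 279.571474855724, 'cy': 208.69191834348467, 'dist': [0.02816985487837337, 0.0, 0.0, 0.0, 0.0], 'extrinsics': [[-0.024680066811561575, -0.999680898115894, 0.005384816094944285, 0.09933927273270023], [-0.9994261535400677, 0.024548055853461374, -0.023340020863752826, 0.5124765241127323], [0.02320038625286084, -0.005957759311591451, -0.9997130824300058, 0.8881016640882095], [0.0, 0.0, 0.0, 1.0]]}
```

View pics/side0.png

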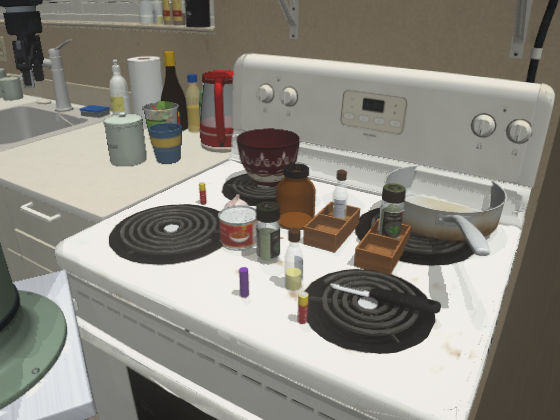

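View pics/top0.png

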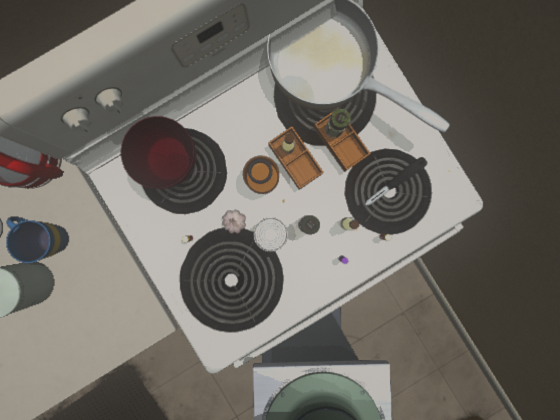

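The side view shows batteries at about (202,193) and (303,308), with a purple look-alike at (244,282). The amber jar is at (296,196), the trays at (333,225) and (384,245), the loose jar at (268,232) and the loose bottle at (294,262). In the top view the batteries are at (187,239) and (386,237), and the purple one at (343,260). I'll enlarge both views.

Run:
```python
import cv2
for n,(x,y,w,h),s in (("top",(170,100,260,180),3),("side",(185,155,240,180),3.3)):
    im=cv2.imread(f"pics/{n}0.png")[y:y+h,x:x+w]
    im=cv2.resize(im,None,fx=s,fy=s,interpolation=cv2.INTER_CUBIC)
    im=cv2.convertScaleAbs(im,alpha=1.3,beta=15)
    for u in range((x+19)//20*20,x+w,20): cv2.putText(im,str(u),(int((u-x)*s),10),0,.35,(255,0,0));cv2.line(im,(int((u-x+.5)*s),12),(int((u-x+.5)*s),18),(255,0,0))
    for v in range((y+19)//20*20,y+h,20): cv2.putText(im,str(v),(0,int((v-y)*s)),0,.35,(255,0,0));cv2.line(im,(22,int((v-y+.5)*s)),(28,int((v-y+.5)*s)),(255,0,0))
    cv2.imwrite(f"pics/{n}0z.png",im)
```

```text
(no output)
```

View pics/top0z.png

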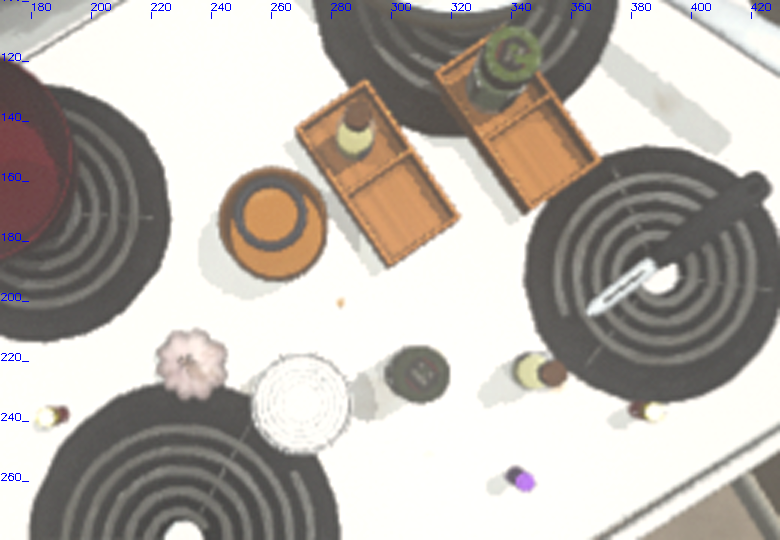

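View pics/side0z.png

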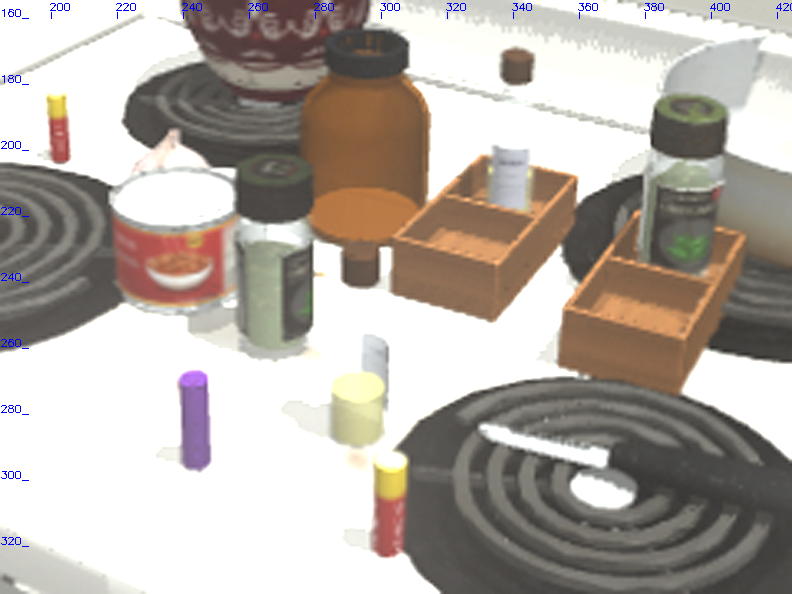

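Candidates for "battery", by top pixel:
- red/yellow at (184,239)
- red/yellow at (388,237)
- purple decoy at (344,260), which I leave alone

The loose spice jar is at (310,225), not the fixed twin at (342,116). The loose extract bottle is at (354,225), not the twin at (288,145).

```bash
cat > geo.py <<'E'
import numpy as np, cv2
from workcell import bot
def cal(f): return np.array([[f["fx"],0,f["cx"]],[0,f["fy"],f["cy"]],[0,0,1]]),np.array(f["dist"]),np.array(f["extrinsics"])
def norm(c,uv): return cv2.undistortPoints(np.array([[uv]],float),c[0],c[1]).ravel()
def plane(c,uv,z):
    R,t=c[2][:3,:3],c[2][:3,3]; o=-R.T@t; d=R.T@np.r_[norm(c,uv),1]
    return o+d*(z-o[2])/d[2]
def tri(ct,cs,a,b):
    X=cv2.triangulatePoints(ct[2][:3],cs[2][:3],norm(ct,a),norm(cs,b)).ravel(); return X[:3]/X[3]
def proj(c,p): return cv2.projectPoints(np.array(p,float).reshape(-1,1,3),cv2.Rodrigues(c[2][:3,:3])[0],c[2][:3,3],c[0],c[1])[0].reshape(-1,2)
E
python3 - <<'E'
from geo import *
np.set_printoptions(precision=4,suppress=True)
ct,cs=cal(bot.grab_frame("top")),cal(bot.grab_frame("side"))
T=lambda x,y:(170+x/3-.33,100+y/3-.33); S=lambda x,y:(185+x/3.3-.35,155+y/3.3-.35)
P={"batA":((43,418),(57,98),.05),"batB":((655,411),(391,460),.05),"oreg":((420,372),(274,170),.105),"extr":((553,373),(361,248),.107),"amber":((269,213),(367,38),.12),
"purple":((524,482),(194,379),.05),
"oNR":((600,158),(688,340),.054),"oNL":((525,213),(563,308),.054),"oFL":((437,72),(638,212),.054),
"eNR":((459,215),(500,265),.054),"eNL":((388,266),(395,236),.054),"eFL":((297,128),(486,157),.054),"eFR":((367,82),(577,178),.054)}
R={}
for k,(a,b,z) in P.items():
    print(k,"tri",tri(ct,cs,T(*a),S(*b)),"top",plane(ct,T(*a),z)[:2],"side",plane(cs,S(*b),z)[:2])
for k,a,z in(("garlic",(192,364),.05),("tin",(301,404),.058)): print(k,plane(ct,T(*a),z))
for k,b in(("batA",(60,160)),("batB",(388,550))): print(k,"base",plane(cs,S(*b),0))
for t in "oe":
    for z in(.038,.054):
        c={k:plane(ct,T(*P[t+k][0]),z)[:2] for k in("NR","NL","FL")}
        u=c["FL"]-c["NL"];w=c["NR"]-c["NL"]; print(t,z,np.linalg.norm(u),np.linalg.norm(w),np.arctan2(u[1],u[0]),np.arctan2(w[1],w[0])+np.pi/2,"empty ctr",c["NL"]+u*(33/128)+w/2)
E
```

```text
batA tri [0.4528 0.3007 0.0454] top [0.4519 0.3   ] side [0.4506 0.2895]
batB tri [ 0.4456 -0.152   0.0496] top [ 0.4458 -0.152 ] side [ 0.4451 -0.1524]
oreg tri [0.4794 0.0256 0.1038] top [0.4798 0.0255] side [0.478  0.0235]
extr tri [ 0.4772 -0.0671  0.1037] top [ 0.4769 -0.0662] side [ 0.4746 -0.0724]
amber tri [0.591  0.1265 0.1224] top [0.5909 0.1268] side [0.5946 0.1317]
purple tri [ 0.3962 -0.0542  0.0488] top [ 0.3958 -0.0537] side [ 0.396  -0.0562]
oNR tri [ 0.6375 -0.121   0.0355] top [ 0.6338 -0.116 ] side [ 0.617 -0.143]
oNL tri [ 0.5989 -0.0643  0.0349] top [ 0.5945 -0.0595] side [ 0.5814 -0.09  ]
oFL tri [0.7049 0.001  0.0362] top [0.7007 0.0028] side [ 0.6812 -0.0253]
eNR tri [ 0.5967 -0.0131  0.0361] top [ 0.5942 -0.0107] side [ 0.5783 -0.039 ]
eNL tri [0.5605 0.041  0.0374] top [0.5577 0.0428] side [0.546  0.0142]
eFL tri [0.6666 0.107  0.0356] top [0.6616 0.1075] side [0.6457 0.0747]
eFR tri [0.6991 0.0538 0.0367] top [0.6945 0.0549] side [0.6771 0.0258]
garlic [0.4889 0.1895 0.05  ]
tin [0.4577 0.1094 0.058 ]
batA base [0.4526 0.2996 0.    ]
batB base [ 0.4455 -0.1516  0.    ]
o 0.038 0.1254909222727161 0.07018835894842086 0.5305849351241758 0.6081702285439095 empty ctr [ 0.6443 -0.0748]
o 0.054 0.1231596586347458 0.0688844593032364 0.5305849351241757 0.6081702285439091 empty ctr [ 0.6415 -0.0717]
e 0.038 0.12471028685576271 0.06594631492078835 0.5573757733395296 0.5985915394159094 empty ctr [0.6048 0.0316]
e 0.054 0.12239352519872529 0.06472122036216464 0.5573757733395296 0.5985915394159091 empty ctr [0.6027 0.0328]
```

Triangulation agrees with the stated heights. The tray rims come out at z≈38 mm and the battery tops at about 50 mm. Bay centres are oregano (0.644,-0.075) and extract (0.605,0.032), yaw about 0.56. Battery A is at (0.452,0.300), B at (0.4455,-0.152), and the amber jar at (0.591,0.127). I'll start with A.

```bash
python3 -m crank '{"travel":[[3,-3,0],[6,-6,0],[9,-9,0],[12,-12,0],[15,-15,0]],"turn":[[0,0,5],[0,0,10],[0,0,15],[0,0,20],[0,0,25]],"gripper":[0.2,0.5,0.5,0.5,0.5]}' 40
python3 -m crank '{"travel":[[3,-3,0],[6,-6,0],[9,-9,0],[12,-12,0],[14,-15.3,0]],"turn":[[0,0,5],[0,0,10],[0,0,15],[0,0,20],[0,0,22]],"gripper":[0.5,0.5,0.5,0.5,0.5]}'
python3 -m crank '{"travel":[[0,0,-2],[0,0,-4],[0,0,-6],[0,0,-6],[0,0,-6]],"turn":[[0,0,0],[0,0,0],[0,0,0],[0,0,0],[0,0,0]],"gripper":[0.5,0.5,0.5,0.5,0.5]}'
python3 - <<'E'
from geo import *
fs=[bot.grab_frame(n) for n in("top","side")]
o=[]
for f,(x,y,w,h) in zip(fs,((150,190,100,100),(150,130,100,100))):
    im=cv2.resize(f["pixels"][y:y+h,x:x+w,::-1],None,fx=4,fy=4,interpolation=cv2.INTER_CUBIC)
    c=cal(f)
    for p,k in(((.4524,.2998,.05),(0,255,0)),((*bot.observe()["position"],),(255,0,255))):
        u=proj(c,[p])[0]; cv2.drawMarker(im,(int((u[0]-x+.5)*4),int((u[1]-y+.5)*4)),k,0,10)
    o.append(im)
cv2.imwrite("pics/a1.png",np.hstack(o)); print(bot.observe()["qpos"])
E
```

```text
clock: 0.7
position: [0.3134, 0.4521, 0.1945]
tool_rot: [-3.141, 0.0, -2.964]
force: [0.6, 1.9, -0.9]
grip_width: 0.0428
finger_force: 0.0
clock: 1.2
position: [0.454, 0.299, 0.1944]
tool_rot: [-3.141, 0.0, -2.581]
force: [-0.3, 0.6, 0.2]
grip_width: 0.0425
finger_force: 0.0
clock: 1.7
position: [0.4524, 0.3006, 0.1348]
tool_rot: [-3.142, -0.0, -2.584]
force: [-0.3, 0.7, 0.2]
grip_width: 0.0428
finger_force: 0.0
[-0.596942    0.46834634 -0.13262877  1.87014934  0.08291387  0.80710215
  1.35554413]
```

View pics/a1.png

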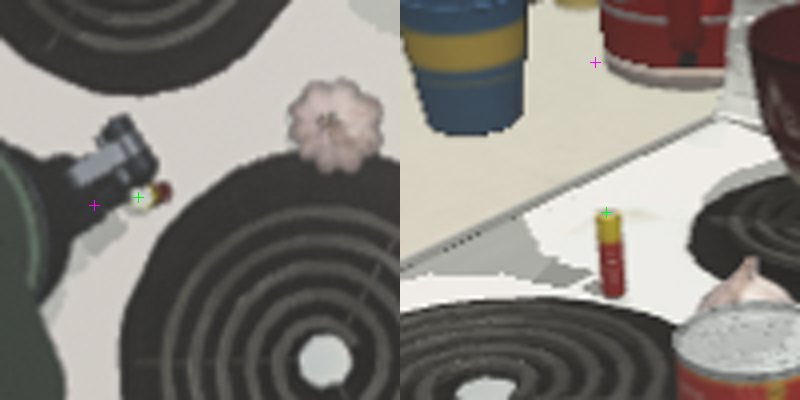

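The top view shows the fingers straddling the spot above the battery. The side crop shows the shadow but no gripper at the projected TCP, so I'll check the whole side picture.

Run:
```python
from geo import *
f=bot.grab_frame("side"); c=cal(f); im=f["pixels"][:,:,::-1].copy()
print(proj(c,[[.162,.603,.194],bot.observe()["position"]]))
cv2.imwrite("pics/a2.png",im)
```

```text
[[ 38.96720797 105.15227109]
 [198.30997222 145.20604955]]
```

View pics/a2.png

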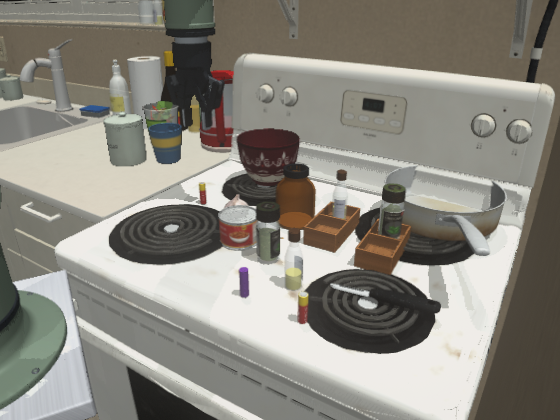

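The gripper sits at about (195,90) and its tips end near row 122. The reported TCP projects to (198,145), so I need a closer look at the discrepancy.

Run:
```python
from geo import *
o=[]
p=bot.observe()["position"]
for n,(x,y,w,h) in (("top",(130,190,90,90)),("side",(150,70,90,90))):
    f=bot.grab_frame(n); c=cal(f)
    im=cv2.convertScaleAbs(cv2.resize(f["pixels"][y:y+h,x:x+w,::-1],(400,400),interpolation=cv2.INTER_CUBIC),alpha=2,beta=20)
    for dz in(0,.02,.04,.06):
        u=proj(c,[p+[0,0,dz]])[0]; cv2.drawMarker(im,(int((u[0]-x+.5)*4.444),int((u[1]-y+.5)*4.444)),(0,255*(dz==0),255),0,10)
    o.append(im)
cv2.imwrite("pics/a3.png",np.hstack(o))
```

```text
(no output)
```

View pics/a3.png

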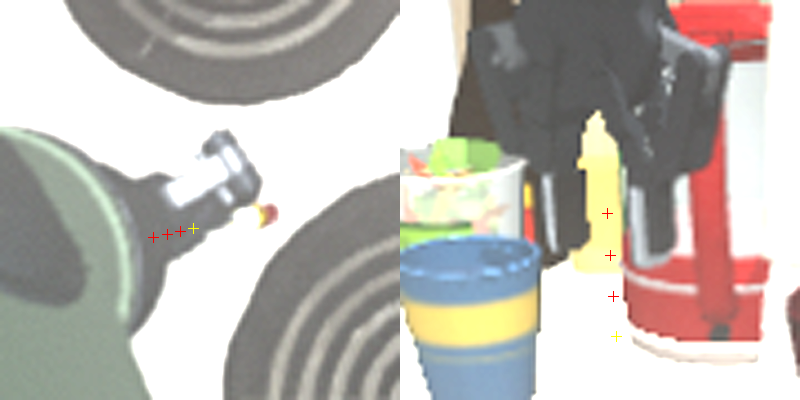

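The visible tips sit about 40 mm above the reported TCP. I'll lower to a height that is still safe (reported z≈0.07) and measure again.

```bash
python3 -m crank '{"travel":[[0,0,-2],[0,0,-4],[0,0,-6.5],[0,0,-6.5],[0,0,-6.5]],"turn":[[0,0,0],[0,0,0],[0,0,0],[0,0,0],[0,0,0]],"gripper":[0.5,0.5,0.5,0.5,0.5]}'
python3 - <<'E'
from geo import *
o=[]
p=bot.observe()["position"];print(p)
for n,(x,y,w,h) in (("top",(150,200,70,70)),("side",(165,120,90,90))):
    f=bot.grab_frame(n); c=cal(f); s=400/w
    im=cv2.convertScaleAbs(cv2.resize(f["pixels"][y:y+h,x:x+w,::-1],(400,400),interpolation=cv2.INTER_CUBIC),alpha=2 if n=="top" else 1.3,beta=20)
    for dz in(0,.02,.04):
        u=proj(c,[p+[0,0,dz]])[0]; cv2.drawMarker(im,(int((u[0]-x+.5)*s),int((u[1]-y+.5)*s)),(255,255*(dz==0),0),0,10)
    o.append(im)
cv2.imwrite("pics/a4.png",np.hstack(o))
E
```

```text
clock: 2.45
position: [0.4525, 0.3007, 0.0701]
tool_rot: [-3.142, -0.0, -2.584]
force: [0.2, 0.4, -0.9]
grip_width: 0.0429
finger_force: 0.0
[0.45249212 0.3006727  0.07012308]
```

View pics/a4.png

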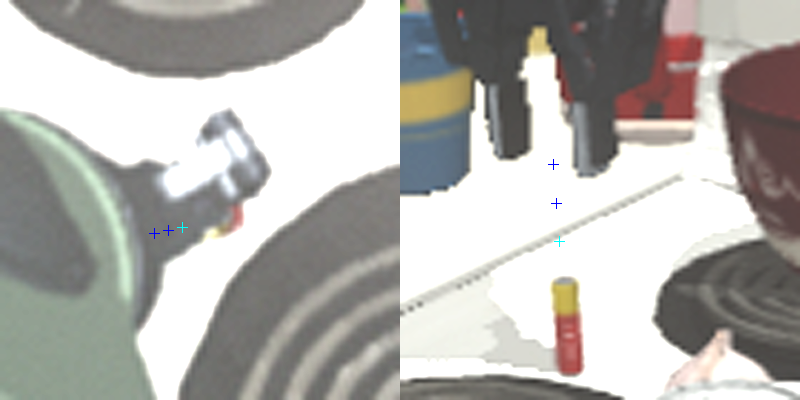

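The side view still shows the tips about 38 mm above the reported TCP, centred laterally over the battery. Going to reported z=0.03 with the fingers straddling is safe in either case.

```bash
python3 -m crank '{"travel":[[0,0,-1],[0,0,-2],[0,0,-3],[0,0,-4],[0,0,-4]],"turn":[[0,0,0],[0,0,0],[0,0,0],[0,0,0],[0,0,0]],"gripper":[0.3,0.3,0.3,0.3,0.3]}'
python3 - <<'E'
from geo import *
o=[]
p=bot.observe()["position"];print(p)
for n,(x,y,w,h) in (("top",(150,200,70,70)),("side",(165,140,80,80))):
    f=bot.grab_frame(n); c=cal(f); s=400/w
    im=cv2.convertScaleAbs(cv2.resize(f["pixels"][y:y+h,x:x+w,::-1],(400,400),interpolation=cv2.INTER_CUBIC),alpha=2 if n=="top" else 1.3,beta=20)
    for dz in(0,.02,.04):
        u=proj(c,[p+[0,0,dz]])[0]; cv2.drawMarker(im,(int((u[0]-x+.5)*s),int((u[1]-y+.5)*s)),(255,255*(dz==0),0),0,10)
    o.append(im)
cv2.imwrite("pics/a5.png",np.hstack(o))
E
```

```text
clock: 3.05
position: [0.4516, 0.3, 0.0279]
tool_rot: [-3.141, -0.002, -2.584]
force: [-0.6, 0.0, -0.3]
grip_width: 0.0599
finger_force: 0.0
[0.45162058 0.30000961 0.02785066]
```

View pics/a5.png

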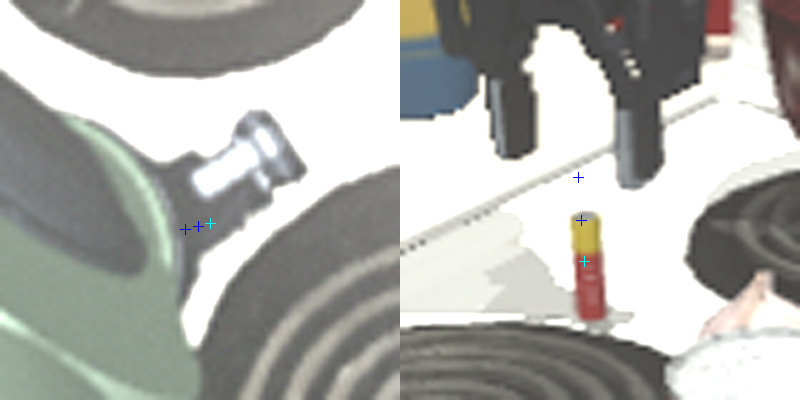

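The tips midpoint is visibly above the battery top, with the tips at side-crop row 170 and the battery top at row 215. Closing here is harmless if the tips really are above the battery. If the rendered fingers are merely short, it will grip, so this tells the two cases apart.

```bash
python3 -m crank '{"travel":[[0,0,0],[0,0,0],[0,0,0],[0,0,0],[0,0,0]],"turn":[[0,0,0],[0,0,0],[0,0,0],[0,0,0],[0,0,0]],"gripper":[0.5,0.7,0.85,0.85,0.85]}' 20
python3 - <<'E'
from geo import *
o=[]
p=bot.observe()["position"];print(p)
for n,(x,y,w,h) in (("top",(150,200,70,70)),("side",(165,140,80,80))):
    f=bot.grab_frame(n); c=cal(f); s=400/w
    im=cv2.convertScaleAbs(cv2.resize(f["pixels"][y:y+h,x:x+w,::-1],(400,400),interpolation=cv2.INTER_CUBIC),alpha=2 if n=="top" else 1.3,beta=20)
    o.append(im)
cv2.imwrite("pics/a6.png",np.hstack(o))
E
```

```text
clock: 3.65
position: [0.4525, 0.3005, 0.0296]
tool_rot: [-3.142, 0.0, -2.584]
force: [0.4, 1.0, -0.1]
grip_width: 0.0127
finger_force: 0.0
[0.45245706 0.30051997 0.02958801]
```

View pics/a6.png

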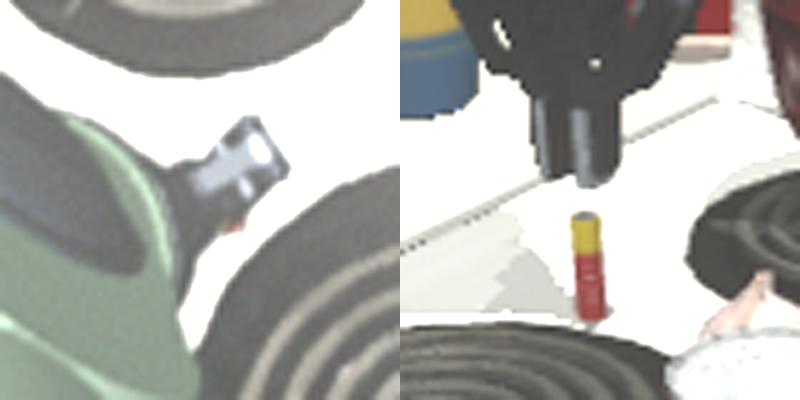

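The fingers closed to 12.7 mm on nothing, with their tips above the battery at about row 176 and the battery top at about row 183 (full side image). So the true tip lies about 38 mm above the reported TCP, laterally right to within a few mm. I'll correct for that by opening and descending about 4.2 cm more, watching the force.

```bash
python3 -m crank '{"travel":[[0,0,0],[0,0,0],[0,0,-0.7],[0,0,-1.4],[0,0,-2]],"turn":[[0,0,0],[0,0,0],[0,0,0],[0,0,0],[0,0,0]],"gripper":[0.3,0.3,0.3,0.3,0.3]}' 40
python3 -m crank '{"travel":[[0,0,-0.5],[0,0,-1],[0,0,-1.5],[0,0,-2],[0,0,-2.2]],"turn":[[0,0,0],[0,0,0],[0,0,0],[0,0,0],[0,0,0]],"gripper":[0.3,0.3,0.3,0.3,0.3]}'
python3 -m crank '{"travel":[[0,0,0],[0,0,0],[0,0,0],[0,0,0],[0,0,0]],"turn":[[0,0,0],[0,0,0],[0,0,0],[0,0,0],[0,0,0]],"gripper":[0.6,0.9,0.95,0.95,0.95]}'
```

```text
clock: 4.25
position: [0.4521, 0.3003, 0.0086]
tool_rot: [-3.141, -0.001, -2.584]
force: [-0.1, 0.5, -1.2]
grip_width: 0.0597
finger_force: 0.0
clock: 4.75
position: [0.4522, 0.3004, -0.0131]
tool_rot: [-3.142, -0.001, -2.584]
force: [0.3, -0.8, 0.9]
grip_width: 0.0598
finger_force: 0.0
clock: 5.25
position: [0.4525, 0.3006, -0.0123]
tool_rot: [-3.142, 0.0, -2.584]
force: [-0.8, -1.0, 3.3]
grip_width: 0.0153
finger_force: 39.0
```

Gripped: 15.3 mm at 39 N, with reported z = −0.012, so the 38 mm offset holds. Next I lift and carry it over the amber jar, then measure the battery in both views.

```bash
python3 -m crank '{"travel":[[0,0,3],[0,0,7],[0,0,11],[0,0,15],[0,0,17]],"turn":[[0,0,0],[0,0,0],[0,0,0],[0,0,0],[0,0,0]],"gripper":[0.95,0.95,0.95,0.95,0.95]}' 40
python3 -m crank '{"travel":[[3.5,-4.3,0],[7,-8.7,0],[10.4,-13,0],[13.9,-17.4,0],[13.9,-17.4,0]],"turn":[[0,0,0],[0,0,0],[0,0,0],[0,0,0],[0,0,0]],"gripper":[0.95,0.95,0.95,0.95,0.95]}'
python3 -m crank '{"travel":[[0,0,0],[0,0,0],[0,0,0],[0,0,0],[0,0,0]],"turn":[[0,0,0],[0,0,0],[0,0,0],[0,0,0],[0,0,0]],"gripper":[0.95,0.95,0.95,0.95,0.95]}'
python3 - <<'E'
from geo import *
o=[]
p=bot.observe()["position"];print(p)
for n,(x,y,w,h) in (("top",(210,120,100,100)),("side",(245,80,110,110))):
    f=bot.grab_frame(n); c=cal(f); s=400/w
    im=cv2.resize(f["pixels"][y:y+h,x:x+w,::-1],(400,400),interpolation=cv2.INTER_CUBIC)
    for q in ((.591,.1265,.12),p+[0,0,.038]):
        u=proj(c,[q])[0]; cv2.drawMarker(im,(int((u[0]-x+.5)*s),int((u[1]-y+.5)*s)),(255,255,0),0,10)
    o.append(cv2.convertScaleAbs(im,alpha=1.5,beta=20))
cv2.imwrite("pics/a7.png",np.hstack(o))
E
```

```text
clock: 5.75
position: [0.4532, 0.3011, 0.1608]
tool_rot: [3.141, 0.004, -2.584]
force: [0.0, -0.4, -0.3]
grip_width: 0.0154
finger_force: 39.0
clock: 6.25
position: [0.5935, 0.1217, 0.1574]
tool_rot: [-3.14, -0.0, -2.588]
force: [-0.2, -0.4, -0.3]
grip_width: 0.0152
finger_force: 39.1
clock: 6.75
position: [0.591, 0.1274, 0.1576]
tool_rot: [3.141, 0.0, -2.583]
force: [-0.6, -1.0, -0.7]
grip_width: 0.0155
finger_force: 39.1
[0.5910197  0.1273772  0.15760369]
```

View pics/a7.png

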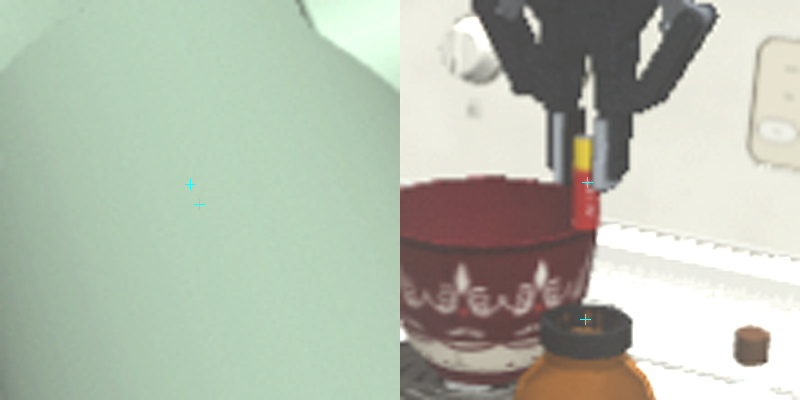

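Side crop: the battery is held upright, bottom at (587,228), directly above the mouth at (586,320), with about 22 mm free below the tips. The tip marker agrees with the fingers. The arm blocks the top view. Now I descend into the neck.

```bash
python3 -m crank '{"travel":[[0,0,-1.5],[0,0,-3],[0,0,-4],[0,0,-4.7],[0,0,-4.7]],"turn":[[0,0,0],[0,0,0],[0,0,0],[0,0,0],[0,0,0]],"gripper":[0.95,0.95,0.95,0.95,0.95]}' 40
python3 -m crank '{"travel":[[0,0,-0.5],[0,0,-1],[0,0,-1.6],[0,0,-2.2],[0,0,-2.2]],"turn":[[0,0,0],[0,0,0],[0,0,0],[0,0,0],[0,0,0]],"gripper":[0.95,0.95,0.95,0.95,0.95]}'
python3 - <<'E'
from geo import *
f=bot.grab_frame("side"); x,y=245,100
cv2.imwrite("pics/a8.png",cv2.resize(f["pixels"][y:y+110,x:x+110,::-1],(500,500),interpolation=cv2.INTER_CUBIC))
E
```

```text
clock: 7.35
position: [0.591, 0.1265, 0.1098]
tool_rot: [3.141, -0.001, -2.584]
force: [-0.7, -0.3, 0.5]
grip_width: 0.0155
finger_force: 39.1
clock: 7.85
position: [0.5909, 0.1264, 0.0876]
tool_rot: [3.141, -0.001, -2.584]
force: [0.2, -0.4, -0.6]
grip_width: 0.0154
finger_force: 39.1
```

View pics/a8.png

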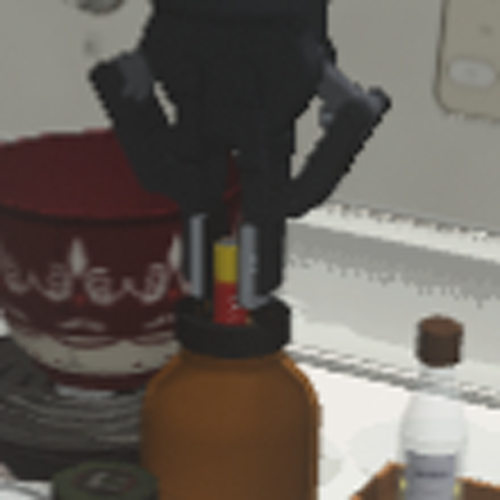

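The battery's lower end is inside the black collar and no force shows. I release it, rise, and go over battery B.

```bash
python3 -m crank '{"travel":[[0,0,0],[0,0,0],[0,0,0],[0,0,0.5],[0,0,4]],"turn":[[0,0,0],[0,0,0],[0,0,0],[0,0,0],[0,0,0]],"gripper":[0.35,0.35,0.35,0.35,0.35]}' 40
python3 -m crank '{"travel":[[0,0,2],[-2,-4,4],[-4.4,-8.4,4],[-6.7,-12.8,4],[-9,-17.2,4]],"turn":[[0,0,0],[0,0,0],[0,0,0],[0,0,0],[0,0,0]],"gripper":[0.35,0.35,0.35,0.35,0.35]}'
python3 -m crank '{"travel":[[-2.2,-4.2,0],[-4,-7.6,0],[-5.6,-10.6,0],[-5.6,-10.6,0],[-5.6,-10.6,0]],"turn":[[0,0,0],[0,0,0],[0,0,0],[0,0,0],[0,0,0]],"gripper":[0.35,0.35,0.35,0.35,0.35]}'
python3 - <<'E'
from geo import *
f=bot.grab_frame("side"); c=cal(f); p=bot.observe()["position"]; print(p,bot.observe()["qpos"])
im=f["pixels"][:,:,::-1].copy()
for q in ((.4455,-.1518,.05),p+[0,0,.038]):
    u=proj(c,[q])[0]; cv2.drawMarker(im,tuple(int(round(a)) for a in u),(255,0,255),0,5)
x,y=200,140
cv2.imwrite("pics/a9.png",cv2.resize(im[y:y+200,x:x+200],(600,600),interpolation=cv2.INTER_CUBIC))
E
```

```text
clock: 8.4
position: [0.5894, 0.1261, 0.1263]
tool_rot: [3.14, -0.005, -2.584]
force: [0.3, 0.7, 0.0]
grip_width: 0.0555
finger_force: 0.0
clock: 8.9
position: [0.5004, -0.0469, 0.1692]
tool_rot: [-3.141, 0.001, -2.584]
force: [1.6, -1.8, -0.2]
grip_width: 0.0555
finger_force: 0.0
clock: 9.4
position: [0.4455, -0.1518, 0.169]
tool_rot: [-3.141, 0.001, -2.585]
force: [0.1, 2.1, -0.5]
grip_width: 0.0553
finger_force: 0.0
[ 0.44584667 -0.15104975  0.16886438] [ 0.23483386  0.31262878 -0.04183047  2.02014062  0.01742149  0.80842736
  2.31136949]
```

View pics/a9.png

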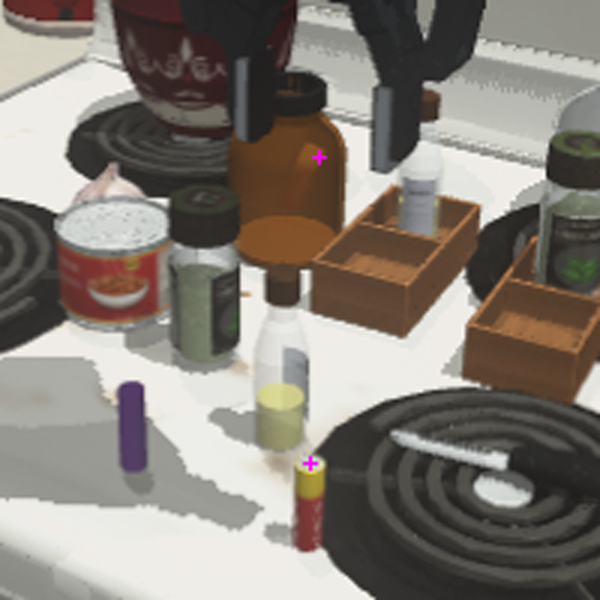

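The tips' midpoint, about (320,155) in the crop, falls on the predicted marker. Battery B and its marker agree, the bottle and purple decoy are clear, and battery A is gone into the jar. I descend and grip B.

```bash
python3 -m crank '{"travel":[[0,0,-3],[0,0,-6],[0,0,-9],[0,0,-11],[0,0,-12]],"turn":[[0,0,0],[0,0,0],[0,0,0],[0,0,0],[0,0,0]],"gripper":[0.35,0.35,0.35,0.35,0.35]}' 40
python3 -m crank '{"travel":[[0,0,-1.5],[0,0,-3],[0,0,-4.5],[0,0,-6],[0,0,-6.1]],"turn":[[0,0,0],[0,0,0],[0,0,0],[0,0,0],[0,0,0]],"gripper":[0.35,0.35,0.35,0.35,0.35]}'
python3 -m crank '{"travel":[[0,0,0],[0,0,0],[0,0,0],[0,0,0],[0,0,0]],"turn":[[0,0,0],[0,0,0],[0,0,0],[0,0,0],[0,0,0]],"gripper":[0.6,0.9,0.95,0.95,0.95]}'
```

```text
clock: 9.95
position: [0.4453, -0.1501, 0.047]
tool_rot: [3.14, -0.001, -2.582]
force: [-0.3, 0.3, -0.4]
grip_width: 0.0556
finger_force: 0.0
clock: 10.45
position: [0.4453, -0.1506, -0.0134]
tool_rot: [3.14, -0.001, -2.583]
force: [-0.5, 0.0, 0.0]
grip_width: 0.0554
finger_force: 0.0
clock: 10.95
position: [0.446, -0.1515, -0.0116]
tool_rot: [-3.141, 0.001, -2.584]
force: [-1.0, 2.4, 8.9]
grip_width: 0.015
finger_force: 38.8
```

```bash
python3 -m crank '{"travel":[[0,0,3],[0,0,7],[0,0,11],[0,0,15],[0,0,18]],"turn":[[0,0,0],[0,0,0],[0,0,0],[0,0,0],[0,0,0]],"gripper":[0.95,0.95,0.95,0.95,0.95]}' 40
python3 -m crank '{"travel":[[2,3.8,0],[4.1,7.8,0],[6.2,11.8,0],[8.3,15.8,0],[10.4,19.8,0]],"turn":[[0,0,0],[0,0,0],[0,0,0],[0,0,0],[0,0,0]],"gripper":[0.95,0.95,0.95,0.95,0.95]}'
python3 -m crank '{"travel":[[2,3.9,0],[4.15,7.95,0],[4.15,7.95,0],[4.15,7.95,-1],[4.15,7.95,-1]],"turn":[[0,0,0],[0,0,0],[0,0,0],[0,0,0],[0,0,0]],"gripper":[0.95,0.95,0.95,0.95,0.95]}'
cat > meas.py <<'E'
from geo import *
def bat():
    f=bot.grab_frame("side"); c=cal(f); p=bot.observe()["position"]
    u=proj(c,[p+[0,0,.038]])[0]; x,y=int(u[0])-20,int(u[1])-30
    h=cv2.cvtColor(f["pixels"][y:y+60,x:x+40],cv2.COLOR_RGB2HSV)
    yel=cv2.inRange(h,(20,130,90),(35,255,255)); red=cv2.inRange(h,(0,170,110),(7,255,255))
    print("pos",p,"tip px",u)
    for n,m in(("yel",yel),("red",red)):
        k,l,s,ce=cv2.connectedComponentsWithStats(m)
        for i in range(1,k):
            if s[i,4]>12: print(n,s[i,:2]+[x,y],s[i,2:],ce[i]+[x,y])
    print("expected top/bottom",proj(c,[p+[0,0,.038+.026],p+[0,0,.038-.024]]))
E
python3 -c "import meas;meas.bat()"
```

```text
clock: 11.45
position: [0.4457, -0.1516, 0.1706]
tool_rot: [-3.14, 0.002, -2.584]
force: [-0.8, -0.5, -1.1]
grip_width: 0.015
finger_force: 39.2
clock: 11.95
position: [0.55, 0.0483, 0.1683]
tool_rot: [-3.141, 0.001, -2.584]
force: [-0.4, -0.9, 0.0]
grip_width: 0.0153
finger_force: 39.2
clock: 12.45
position: [0.5899, 0.1248, 0.1563]
tool_rot: [3.142, -0.002, -2.585]
force: [0.7, 0.4, -0.9]
grip_width: 0.0151
finger_force: 39.2
pos [0.59020972 0.12465619 0.15694473] tip px [296.41489402 130.5304533 ]
yel [293 119] [ 5  9 39] [294.94871795 123.20512821]
expected top/bottom [[296.66073538 117.02981922]
 [296.19194402 142.70907635]]
```

```bash
python3 -m crank '{"travel":[[0,0.1,-1.5],[0,0.1,-3],[0,0.1,-4],[0,0.1,-4.7],[0,0.1,-4.7]],"turn":[[0,0,0],[0,0,0],[0,0,0],[0,0,0],[0,0,0]],"gripper":[0.95,0.95,0.95,0.95,0.95]}' 40
python3 -m crank '{"travel":[[0,0,-0.5],[0,0,-1],[0,0,-1.6],[0,0,-2.2],[0,0,-2.2]],"turn":[[0,0,0],[0,0,0],[0,0,0],[0,0,0],[0,0,0]],"gripper":[0.95,0.95,0.95,0.95,0.95]}'
python3 -c "import meas;meas.bat()"
```

```text
clock: 13.0
position: [0.5905, 0.1266, 0.1099]
tool_rot: [3.141, -0.001, -2.585]
force: [0.1, 0.6, -0.1]
grip_width: 0.0153
finger_force: 39.2
clock: 13.5
position: [0.5904, 0.127, 0.0875]
tool_rot: [3.141, -0.001, -2.584]
force: [-0.5, -0.3, -0.4]
grip_width: 0.0152
finger_force: 39.2
pos [0.5906161  0.12698983 0.08803465] tip px [295.37176218 164.37413914]
yel [292 154] [ 5  8 34] [293.94117647 157.70588235]
expected top/bottom [[295.600019   151.73125208]
 [295.16493631 175.77619784]]
```

No contact force, and the battery is in the neck. I release it, rise, and go to the spice jar.

```bash
python3 -m crank '{"travel":[[0,0,0],[0,0,0],[0,0,0],[0,0,0.5],[0,0,4]],"turn":[[0,0,0],[0,0,0],[0,0,0],[0,0,0],[0,0,0]],"gripper":[0.35,0.35,0.35,0.35,0.35]}' 40
python3 -m crank '{"travel":[[0,0,3],[-3,-2.7,4],[-6,-5.5,4],[-9,-8.2,4],[-11.1,-10.1,4]],"turn":[[0,0,0],[0,0,0],[0,0,0],[0,0,0],[0,0,0]],"gripper":[0.15,0.15,0.15,0.15,0.15]}'
python3 -m crank '{"travel":[[0,0,0],[0,0,-2],[0,0,-4],[0,0,-5],[0,0,-5]],"turn":[[0,0,0],[0,0,0],[0,0,0],[0,0,0],[0,0,0]],"gripper":[0.15,0.15,0.15,0.15,0.15]}'
cat > ov.py <<'E'
import sys
from geo import *
# side-view dark-cap locator: centroid columns of jar cap
f=bot.grab_frame("side"); c=cal(f); o=bot.observe(); p=o["position"]; print(p,o["grip_width"],o["force"])
g=f["pixels"]
h=cv2.cvtColor(g,cv2.COLOR_RGB2HSV)
m=cv2.inRange(h,(20,130,90),(35,255,255))
k,l,s,ce=cv2.connectedComponentsWithStats(m)
print("yellow blobs",[(ce[i].round(),s[i,4]) for i in range(1,k) if s[i,4]>15])
E
python3 ov.py
```

```text
clock: 14.05
position: [0.5889, 0.1266, 0.1263]
tool_rot: [3.14, -0.005, -2.584]
force: [0.6, 0.3, 0.5]
grip_width: 0.0554
finger_force: 0.0
clock: 14.55
position: [0.4782, 0.0243, 0.1691]
tool_rot: [-3.141, 0.0, -2.585]
force: [1.3, -0.2, 0.1]
grip_width: 0.073
finger_force: 0.0
clock: 15.05
position: [0.4795, 0.0262, 0.1178]
tool_rot: [3.141, -0.002, -2.584]
force: [-0.5, 0.0, -0.4]
grip_width: 0.0725
finger_force: 0.0
[0.47994388 0.026223   0.11853647] 0.0726777225352808 [ 0.77059245 -0.60243127  0.11102521]
yellow blobs [(array([169.,  58.]), np.int32(154)), (array([193., 107.]), np.int32(30)), (array([166., 142.]), np.int32(175))]
```

No loose yellow battery end is visible, so both are in the jar. I descend on the spice jar and grip it.

```bash
python3 -m crank '{"travel":[[0,0,-2],[0,0,-4],[0,0,-6],[0,0,-8],[0,0,-8.6]],"turn":[[0,0,0],[0,0,0],[0,0,0],[0,0,0],[0,0,0]],"gripper":[0.15,0.15,0.15,0.15,0.15]}' 40
python3 -m crank '{"travel":[[0,0,0],[0,0,0],[0,0,0],[0,0,0],[0,0,0]],"turn":[[0,0,0],[0,0,0],[0,0,0],[0,0,0],[0,0,0]],"gripper":[0.3,0.45,0.65,0.65,0.65]}'
```

```text
clock: 15.6
position: [0.4798, 0.0261, 0.0319]
tool_rot: [3.141, -0.001, -2.584]
force: [-0.1, -0.8, -0.2]
grip_width: 0.0729
finger_force: 0.0
clock: 16.1
position: [0.4807, 0.0261, 0.0337]
tool_rot: [-3.141, 0.002, -2.584]
force: [-0.6, -0.1, 6.8]
grip_width: 0.0395
finger_force: 39.5
```

```bash
python3 -m crank '{"travel":[[0,0,2],[0,0,5],[0,0,9],[0,0,12.5],[0,0,14]],"turn":[[0,0,0],[0,0,0],[0,0,0],[0,0,0],[0,0,0]],"gripper":[0.65,0.65,0.65,0.65,0.65]}' 40
python3 -m crank '{"travel":[[4,-2.4,0],[8,-4.9,0],[12,-7.4,0],[16.5,-10.1,0],[16.5,-10.1,0]],"turn":[[0,0,0],[0,0,0],[0,0,0],[0,0,0],[0,0,0]],"gripper":[0.65,0.65,0.65,0.65,0.65]}'
python3 -m crank '{"travel":[[0,0,0],[0,0,-2],[0,0,-4],[0,0,-6],[0,0,-6]],"turn":[[0,0,0],[0,0,0],[0,0,0],[0,0,0],[0,0,0]],"gripper":[0.65,0.65,0.65,0.65,0.65]}'
python3 - <<'E'
from geo import *
o=bot.observe();print(o["position"],o["grip_width"],o["qpos"])
f=bot.grab_frame("side");c=cal(f);p=o["position"]
im=f["pixels"][:,:,::-1].copy()
a=.565;X=np.array([np.cos(a),np.sin(a),0]);Y=np.array([-np.sin(a),np.cos(a),0]);C=np.array([.6445,-.075,.038])
pts=[C+sx*X*.033+sy*Y*.033 for sx,sy in((-1,-1),(-1,1),(1,1),(1,-1))]
def dots(q,col):
    for u in proj(c,q): cv2.circle(im,tuple(np.round(u*16).astype(int)),8,col,-1,shift=4)
dots(pts,(255,0,255))
b=p+[0,0,.038-.070]
dots([b+.0205*np.array([np.cos(t),np.sin(t),0]) for t in np.arange(0,6.28,.5)],(0,255,255))
x,y=300,120
cv2.imwrite("pics/b1.png",cv2.resize(im[y:y+160,x:x+160],(600,600),interpolation=cv2.INTER_CUBIC))
E
```

```text
clock: 16.6
position: [0.4811, 0.0261, 0.1765]
tool_rot: [-3.14, 0.004, -2.584]
force: [-0.4, 0.2, -1.9]
grip_width: 0.0395
finger_force: 41.0
clock: 17.1
position: [0.6482, -0.079, 0.1726]
tool_rot: [-3.139, 0.001, -2.588]
force: [-1.4, 0.4, -2.9]
grip_width: 0.0397
finger_force: 41.1
clock: 17.6
position: [0.6428, -0.0739, 0.1111]
tool_rot: [3.139, -0.003, -2.583]
force: [-0.4, 0.1, -0.7]
grip_width: 0.0397
finger_force: 41.1
[ 0.64282606 -0.07386363  0.111094  ] 0.039743645686593325 [ 0.06455482  0.64874404 -0.0635654   1.60566447  0.04866843  0.89210443
  2.11260887]
```

View pics/b1.png

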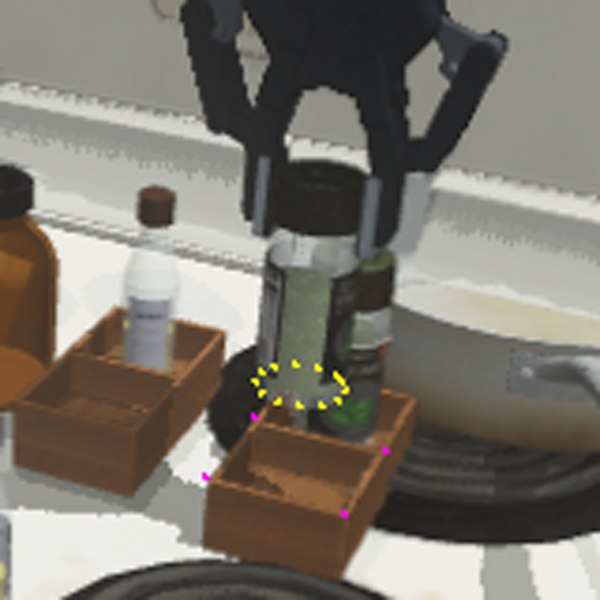

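Side crop: the tray rim corners lie on the magenta markers within about 2 px. The held jar's base (yellow ring around (300,385)) is above the empty bay, the twin stands behind it, and all is clear. Now lowering.

```bash
python3 -m crank '{"travel":[[0,0,-1],[0,0,-2],[0,0,-3],[0,0,-4],[0,0,-4]],"turn":[[0,0,0],[0,0,0],[0,0,0],[0,0,0],[0,0,0]],"gripper":[0.65,0.65,0.65,0.65,0.65]}' 40
python3 -m crank '{"travel":[[0,0,-0.5],[0,0,-1],[0,0,-1.5],[0,0,-2.1],[0,0,-2.2]],"turn":[[0,0,0],[0,0,0],[0,0,0],[0,0,0],[0,0,0]],"gripper":[0.65,0.65,0.65,0.65,0.65]}'
```

```text
clock: 18.15
position: [0.644, -0.0749, 0.0708]
tool_rot: [3.14, -0.002, -2.584]
force: [-1.4, -0.2, -1.9]
grip_width: 0.0397
finger_force: 41.1
clock: 18.65
position: [0.6446, -0.0749, 0.0498]
tool_rot: [3.141, -0.001, -2.584]
force: [-1.2, 0.4, 2.3]
grip_width: 0.0397
finger_force: 41.5
```

```bash
python3 -m crank '{"travel":[[0,0,-0.1],[0,0,-0.1],[0,0,-0.1],[0,0,-0.1],[0,0,-0.1]],"turn":[[0,0,0],[0,0,0],[0,0,0],[0,0,0],[0,0,0]],"gripper":[0.65,0.4,0.37,0.37,0.37]}' 40
python3 -m crank '{"travel":[[0,0,1],[0,0,3],[0,0,6],[0,0,9],[0,0,12]],"turn":[[0,0,0],[0,0,0],[0,0,0],[0,0,0],[0,0,0]],"gripper":[0.37,0.37,0.37,0.37,0.37]}'
python3 -m crank '{"travel":[[-4.5,0.2,0],[-9,0.4,0],[-13.5,0.6,0],[-16.8,0.8,0],[-16.8,0.8,0]],"turn":[[0,0,0],[0,0,0],[0,0,0],[0,0,0],[0,0,0]],"gripper":[0.37,0.37,0.37,0.37,0.37]}'
python3 - <<'E'
from geo import *
# compare old/new top view in the tray region: cap of placed jar
o=bot.observe();print(o["position"])
f=bot.grab_frame("side");c=cal(f)
g=f["pixels"];cv2.imwrite("pics/c1.png",g[:,:,::-1])
old=cv2.imread("pics/side0.png")
d=cv2.absdiff(g[:,:,::-1],old).max(2)>50
C=np.array([.6445,-.075,.016])
ring=np.array([[.0205*np.cos(t),.0205*np.sin(t),0] for t in np.arange(0,6.28,.3)])
hull=np.vstack([proj(c,C+ring),proj(c,C+ring+[0,0,.105])])
x0,y0=hull.min(0);x1,y1=hull.max(0);print("expected bbox",x0,y0,x1,y1)
ys,xs=np.nonzero(d[140:275,350:440]);print("diff bbox",np.percentile(xs,[1,50,99])+350,np.percentile(ys,[1,50,99])+140)
gray=g.mean(2)[int(y0)-2:int(y0)+22]; r=int((y0)+10)
print("row",r,"dark cols",[x for x in range(350,420) if g[r,x].max()<70])
r2=int(y0)+14;print("row",r2,[x for x in range(350,420) if g[r2,x].max()<70])
E
```

```text
clock: 19.15
position: [0.6449, -0.075, 0.0495]
tool_rot: [-3.141, 0.0, -2.584]
force: [0.9, -0.5, -0.4]
grip_width: 0.0535
finger_force: 0.0
clock: 19.65
position: [0.6449, -0.075, 0.1715]
tool_rot: [-3.141, 0.0, -2.584]
force: [0.7, 0.1, -0.2]
grip_width: 0.0538
finger_force: 0.0
clock: 20.15
position: [0.4735, -0.0672, 0.1706]
tool_rot: [-3.141, -0.001, -2.585]
force: [0.8, 0.1, 0.5]
grip_width: 0.0538
finger_force: 0.0
[ 0.47352456 -0.06719944  0.17057771]
expected bbox 365.7589642953001 195.02840331966016 395.8034232377781 260.11129066755996
diff bbox [350.   380.   393.96] [197.   221.   254.96]
row 205 dark cols [371, 372, 373, 374, 375, 376, 377, 378, 379, 380, 381, 382, 383, 384, 385, 386, 387, 388, 389, 390, 391, 392, 393, 394]
row 209 [371, 372, 373, 374, 375, 376, 377, 378, 379, 380, 381, 382, 383, 384, 385, 386, 387, 388, 389, 390, 391, 392, 393]
```

The spice jar is standing in its bay: cap in columns 371–394, height as expected. Now the extract bottle.

```bash
python3 -m crank '{"travel":[[0,0,0],[0,0,-2],[0,0,-4],[0,0,-6],[0,0,-6]],"turn":[[0,0,0],[0,0,0],[0,0,0],[0,0,0],[0,0,0]],"gripper":[0.37,0.37,0.37,0.37,0.37]}' 30
python3 -m crank '{"travel":[[0,0,-2],[0,0,-4],[0,0,-6],[0,0,-7.5],[0,0,-7.8]],"turn":[[0,0,0],[0,0,0],[0,0,0],[0,0,0],[0,0,0]],"gripper":[0.37,0.37,0.37,0.37,0.37]}'
python3 -m crank '{"travel":[[0,0,0],[0,0,0],[0,0,0],[0,0,0],[0,0,0]],"turn":[[0,0,0],[0,0,0],[0,0,0],[0,0,0],[0,0,0]],"gripper":[0.6,0.9,0.95,0.95,0.95]}'
```

```text
clock: 20.7
position: [0.4765, -0.0668, 0.1076]
tool_rot: [3.14, -0.003, -2.584]
force: [0.6, 0.5, -0.2]
grip_width: 0.0536
finger_force: 0.0
clock: 21.2
position: [0.4771, -0.0669, 0.0309]
tool_rot: [3.141, -0.001, -2.584]
force: [-0.5, -1.4, 0.5]
grip_width: 0.0541
finger_force: 0.0
clock: 21.7
position: [0.4777, -0.0671, 0.0324]
tool_rot: [-3.141, 0.001, -2.584]
force: [-1.0, -0.3, 8.1]
grip_width: 0.0178
finger_force: 29.6
```

```bash
python3 -m crank '{"travel":[[0,0,2],[0,0,5],[0,0,9],[0,0,12.5],[0,0,14]],"turn":[[0,0,0],[0,0,0],[0,0,0],[0,0,0],[0,0,0]],"gripper":[0.95,0.95,0.95,0.95,0.95]}' 30
python3 -m crank '{"travel":[[3.2,2.4,0],[6.4,4.9,0],[9.6,7.4,0],[12.8,9.8,0],[12.8,9.8,0]],"turn":[[0,0,0],[0,0,0],[0,0,0],[0,0,0],[0,0,0]],"gripper":[0.95,0.95,0.95,0.95,0.95]}'
python3 -m crank '{"travel":[[0,0,0],[0,0,-2],[0,0,-4],[0,0,-6],[0,0,-6]],"turn":[[0,0,0],[0,0,0],[0,0,0],[0,0,0],[0,0,0]],"gripper":[0.95,0.95,0.95,0.95,0.95]}'
python3 - <<'E'
from geo import *
o=bot.observe();p=o["position"];print(p)
f=bot.grab_frame("side");c=cal(f);g=f["pixels"]
cv2.imwrite("pics/c2.png",g[:,:,::-1])
b=p+[0,0,.038-.07]
print("expected base/30mm/66mm",proj(c,[b,b+[0,0,.02],b+[0,0,.066]]))
h=cv2.cvtColor(g,cv2.COLOR_RGB2HSV); u=proj(c,[b])[0]
m=cv2.inRange(h,(22,60,100),(40,190,255)); k,l,s,ce=cv2.connectedComponentsWithStats(m)
for i in range(1,k):
    if s[i,4]>25 and 290<ce[i][0]<360: print("liquid",s[i],ce[i])
E
```

```text
clock: 22.2
position: [0.478, -0.0671, 0.175]
tool_rot: [-3.139, 0.004, -2.584]
force: [-0.8, -0.5, -1.0]
grip_width: 0.0179
finger_force: 29.5
clock: 22.7
position: [0.6075, 0.0353, 0.1714]
tool_rot: [3.141, 0.002, -2.58]
force: [-1.8, 0.0, -0.6]
grip_width: 0.0178
finger_force: 29.5
clock: 23.2
position: [0.603, 0.0299, 0.1099]
tool_rot: [3.14, -0.003, -2.585]
force: [-0.7, 0.1, -0.8]
grip_width: 0.0179
finger_force: 29.5
[0.60296258 0.02991461 0.10985898]
expected base/30mm/66mm [[326.85107915 204.34355558]
 [327.36756294 194.4642144 ]
 [328.5837727  170.95346042]]
liquid [321 189  14  19 225] [327.39111111 197.69777778]
```

The bottle hangs upright with its liquid blob at column 327.4, as expected (327). Now lowering.

```bash
python3 -m crank '{"travel":[[0.1,0.1,-1],[0.1,0.1,-2],[0.1,0.1,-3],[0.1,0.1,-4],[0.1,0.1,-4]],"turn":[[0,0,0],[0,0,0],[0,0,0],[0,0,0],[0,0,0]],"gripper":[0.95,0.95,0.95,0.95,0.95]}' 30
python3 -m crank '{"travel":[[0,0,-0.5],[0,0,-1],[0,0,-1.5],[0,0,-2.1],[0,0,-2.3]],"turn":[[0,0,0],[0,0,0],[0,0,0],[0,0,0],[0,0,0]],"gripper":[0.95,0.95,0.95,0.95,0.95]}'
python3 -m crank '{"travel":[[0,0,0],[0,0,0],[0,0,0],[0,0,0],[0,0,0]],"turn":[[0,0,0],[0,0,0],[0,0,0],[0,0,0],[0,0,0]],"gripper":[0.95,0.95,0.95,0.95,0.95]}'
```

```text
clock: 23.75
position: [0.605, 0.032, 0.0699]
tool_rot: [3.141, -0.002, -2.584]
force: [-0.0, -0.5, -1.0]
grip_width: 0.0179
finger_force: 29.5
clock: 24.25
position: [0.6061, 0.032, 0.0484]
tool_rot: [-3.141, 0.0, -2.584]
force: [-4.6, 0.4, 26.4]
grip_width: 0.0181
finger_force: 32.0
clock: 24.75
position: [0.606, 0.032, 0.0485]
tool_rot: [-3.141, 0.0, -2.584]
force: [0.7, 0.5, 1.9]
grip_width: 0.018
finger_force: 29.6
```

It touched the floor of the bay. I release, rise and retreat.

```bash
python3 -m crank '{"travel":[[0,0,0],[0,0,0],[0,0,0],[0,0,0],[0,0,0]],"turn":[[0,0,0],[0,0,0],[0,0,0],[0,0,0],[0,0,0]],"gripper":[0.75,0.55,0.55,0.55,0.55]}' 30
python3 -m crank '{"travel":[[0,0,1],[0,0,3],[0,0,6],[0,0,9],[0,0,13]],"turn":[[0,0,0],[0,0,0],[0,0,0],[0,0,0],[0,0,0]],"gripper":[0.55,0.55,0.55,0.55,0.55]}'
python3 -m crank '{"travel":[[-2,4,0],[-4,8,0],[-6,12,0],[-8,16,0],[-10,20,0]],"turn":[[0,0,0],[0,0,0],[0,0,0],[0,0,0],[0,0,0]],"gripper":[0.55,0.55,0.55,0.55,0.55]}'
python3 -m crank '{"travel":[[-2,2,0],[-4,4,0],[-6,6,0],[-6,6,0],[-6,6,0]],"turn":[[0,0,0],[0,0,0],[0,0,0],[0,0,0],[0,0,0]],"gripper":[0.55,0.55,0.55,0.55,0.55]}'
python3 - <<'E'
from geo import *
g={}
for n in("side","top"):
    f=bot.grab_frame(n); g[n]=f["pixels"]; cv2.imwrite(f"pics/fin_{n}.png",f["pixels"][:,:,::-1])
    c=cal(f); a=.565; C=np.array([.6055,.0315,0])
    h=cv2.cvtColor(f["pixels"],cv2.COLOR_RGB2HSV)
    for nm,q in(("ext",(.6055,.0315,.016)),("ext top",(.6055,.0315,.123)),("oreg top",(.6445,-.075,.121))): print(n,nm,proj(c,[q])[0])
    m=cv2.inRange(h,(22,60,80),(40,190,255)) ; k,l,s,ce=cv2.connectedComponentsWithStats(m)
    print([(ce[i].round(1),s[i,:5]) for i in range(1,k) if s[i,4]>15 and 190<ce[i][0]<400 and 130<ce[i][1]<330])
    b=cv2.inRange(h,(0,60,20),(15,200,95)); 
    u=proj(c,[(.6055,.0315,.115)])[0].astype(int); w=b[u[1]-10:u[1]+12,u[0]-10:u[0]+10]; print("brown",np.argwhere(w>0).mean(0)+[u[1]-10,u[0]-10],(w>0).sum())
old=cv2.imread("pics/side0.png")
d=cv2.absdiff(g["side"][:,:,::-1],old).max(2)
for nm,(x,y,w,hh) in {"tin":(222,215,34,30),"purple":(237,265,14,34),"garlic":(228,195,15,15)}.items(): print(nm,d[y:y+hh,x:x+w].mean())
# mosaic for a last glance
a=cv2.resize(g["side"][150:330,185:425,::-1],(480,360)); b=cv2.resize(g["top"][100:280,230:390,::-1],(320,360)); cv2.imwrite("pics/last.png",np.hstack([a,b]))
E
```

```text
clock: 25.25
position: [0.6059, 0.032, 0.0485]
tool_rot: [3.142, -0.0, -2.584]
force: [0.5, 0.1, -0.3]
grip_width: 0.0383
finger_force: 0.0
clock: 25.75
position: [0.6051, 0.032, 0.1796]
tool_rot: [3.141, -0.001, -2.584]
force: [0.6, 0.3, -0.3]
grip_width: 0.0384
finger_force: 0.0
clock: 26.25
position: [0.5049, 0.2335, 0.1794]
tool_rot: [-3.141, 0.001, -2.584]
force: [0.4, 0.3, -1.4]
grip_width: 0.0384
finger_force: 0.0
clock: 26.75
position: [0.4459, 0.2922, 0.1792]
tool_rot: [-3.141, 0.001, -2.583]
force: [0.3, 0.6, -1.1]
grip_width: 0.0383
finger_force: 0.0
side ext [325.96145341 232.97539684]
side ext top [328.71662166 181.20017635]
side oreg top [383.45868765 200.08517033]
[(array([394.2, 187.9]), array([384, 184,  21,   8,  83], dtype=int32)), (array([326.3, 224.3]), array([320, 217,  14,  16, 177], dtype=int32))]
brown [186.87209302 328.68604651] 86
top ext [302.42481249 168.89665139]
top ext top [305.8493373  162.20049435]
top oreg top [357.36022401 142.02503123]
[(array([287.3, 146.4]), array([282, 141,  12,  12,  88], dtype=int32)), (array([258.9, 164.5]), array([256, 163,   6,   4,  16], dtype=int32)), (array([302.3, 169.5]), array([298, 164,  11,  11,  77], dtype=int32)), (array([258.9, 171. ]), array([256, 169,   6,   5,  22], dtype=int32))]
brown [159.65 307.55] 40
tin 7.295098039215686
purple 1.76890756302521
garlic 4.595555555555555
```

Everything checks out numerically:
- **Bottle:** centred in its bay, upright, liquid within 1 px and cap where expected.
- **Batteries:** two yellow ends visible inside the jar mouth, nothing showing above the collar.
- **Bystanders:** the tin, garlic and purple decoy are unchanged.

I hand the job in.

```bash
python3 -c "
from workcell import bot
print(bot.job_done())"
```

```text
the job is handed in; nothing more can be done
None
```

I handed the job in at about 27 s: both batteries are in the amber jar, and the spice jar and extract bottle stand upright beside their twins. The garlic, tin and purple look-alike were not touched; I confirmed the end state from camera measurements, and no verdict came back.

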